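# Clip the divider panels into the desk sorter

## Task

Put the desk sorter together: take the blue and the yellow divider panels out of their wooden blocks and push each one down into the spring clip slot tagged with its own colour, its notch over the slot's locating pin, until it is fully home on the slot floor. Leave both standing upright and let go, and do not disturb the mug, the little bottle or the mouse.

Things in the scene. Friction and masses are not known exactly. Their poses are not given: they have to be found in the camera images.
- blue_panel_mid (a point): Loose stiff blue divider panel, 85 g, 110 wide, 110 tall, 10 thick, upright in one of the two wooden blocks. Point: its centre, 55 above its lower edge; x across its thickness, y along its width, z up. Upper 89 mm flat; a 12 high, 2 deep groove in both faces starts 9 above the lower edge; notch 11 wide, 14 deep, in the middle of the lower edge. Both ways round alike.
- yellow_panel_mid (a point): Loose stiff yellow divider panel, 85 g, 110 wide, 110 tall, 10 thick, upright in one of the two wooden blocks. Point: its centre, 55 above its lower edge; x across its thickness, y along its width, z up. Upper 89 mm flat; a 12 high, 2 deep groove in both faces starts 9 above the lower edge; notch 11 wide, 14 deep, in the middle of the lower edge. Both ways round alike.
- slot_blue (a point): The slot with blue tags at its ends. Point: middle of its floor, 8 mm above the desk; x across, y along the slot (as the panel's width), z up. Here stands the locating pin, 6 thick, 9 high, conical head. Slot 100 long, open at its ends, 13 wide, mouth flaring to about 25 at 36 above its floor. A panel fully home stands on the floor, its centre 55 above this point.
- slot_yellow (a point): The slot with yellow tags at its ends. Point: middle of its floor, 8 mm above the desk; x across, y along the slot (as the panel's width), z up. Here stands the locating pin, 6 thick, 9 high, conical head. Slot 100 long, open at its ends, 13 wide, mouth flaring to about 25 at 36 above its floor. A panel fully home stands on the floor, its centre 55 above this point.
- sorter: White sorter base, fixed, 190 x 100 mm, place and yaw vary; two parallel slots at x -45 (blue) and +45 mm (yellow). Origin: centre of underside; y along the slots. In each, a steel spring clip on the -x side presses the panel on the +x wall (it ends about 1.5 mm to +x). Pushing in takes 5 to 15 N; the clip snaps into the groove at the end. The pin head centres a notch up to 5 mm off; a panel that misses it stops 9 mm high.
- block_a: A fixed dark wooden block, 70 x 80 x 30 mm high, with a slot 12 mm wide and 20 mm deep along its y axis in which one panel stands upright, its lower edge 10 mm above the desk (drawn straight up to take it out). Origin: centre of its underside; z up.
- block_b: A second block just like block_a, holding the other panel.
- mug_mid (a point): A white mug, 76 mm across, 90 mm high, handle on one side; bystander, loose. The point is half-way up on its axis.
- fluid_mid (a point): A little white bottle with a black cap, 28 mm across, 65 mm high; bystander, loose. The point is half-way up.
- mouse_mid (a point): A grey computer mouse, 100 x 58 x 33 mm high; bystander, loose. The point is half-way up.

How it is judged:
At the end, for the whole second after the job is handed in: Both panels stand home in the slots of their own colours: centre within 7 mm sideways of the slot's middle and 50 to 58 mm above its floor (lower edge no more than 3 mm off the floor, so the notch is over the pin), upright within 0.1 rad and in line with the slot within 0.1 rad (horizontal distance between blue_panel_mid and slot_blue below 0.007 m and z of blue_panel_mid in the frame of slot_blue between 0.05 and 0.058 m and angle between each of blue_panel_mid, yellow_panel_mid's own z axis and vertical below 0.1 rad and angle between the x axis of blue_panel_mid and the x axis of slot_blue, either way round below 0.1 rad and horizontal distance between yellow_panel_mid and slot_yellow below 0.007 m and z of yellow_panel_mid in the frame of slot_yellow between 0.05 and 0.058 m and angle between the x axis of yellow_panel_mid and the x axis of slot_yellow, either way round below 0.1 rad); the robot touches nothing.
It fails at once if the mug is disturbed (moved more than 20 mm or tipped over) (distance of mug_mid from where it was at the start of the episode above 0.02 m or angle between mug_mid's own z axis and vertical above 0.5 rad).
It fails at once if the little bottle is disturbed (moved more than 20 mm or tipped over) (distance of fluid_mid from where it was at the start of the episode above 0.02 m or angle between fluid_mid's own z axis and vertical above 0.5 rad).
It fails at once if the mouse is disturbed (moved more than 20 mm or tipped over) (distance of mouse_mid from where it was at the start of the episode above 0.02 m or angle between mouse_mid's own z axis and vertical above 0.5 rad).
It also fails if it takes over 59 s, if anything falls off the work surface, if the arm or the gripper's body presses on something with over 40 N, if the wrist force passes 120 N, or if a joint passes its speed limit or range.

## Robot

A 7-joint arm with a two-finger parallel gripper is mounted at the origin on the work surface. World frame = base frame: x ahead of the robot, y to its left, z up, the work surface at z = 0. Lengths are in m, angles in rad, forces in N, time in s.
With the tool pointing down it reaches from about 0.35 to 0.9 m from the base axis. Payload 8.1 kg.
Tool frame: the origin (TCP) lies midway between the tips of the shut fingers; the grasp point (between the pads) lies 19 mm behind it; z points along the fingers, y is the direction in which the jaws open and shut (so a half turn about z gives the same grasp; the last joint's range is limited). The gripper opens to 92 mm and grips with 3 to 60 N. Pads are 19 mm wide; open, the fingers measure 130 mm over their backs; the gripper's body (75 mm by 190 mm) begins 47 mm behind the grasp point.
Start: joints at [1.157, 0.434, 0.025, 1.573, -0.012, 1.134, -0.075], TCP at [0.191, -0.595, 0.195] pointing down, gripper open.
Joint ranges: [-2.62, 2.62], [-0.44, 2.09], [-1.27, 1.32], [0.08, 2.57], [-1.32, 4.46], [0.12, 2], [-2.74, 2.74]. Speed limits (rad/s): [2.22, 2.22, 3.01, 3.01, 3.14, 3.14, 3.14].

## Interface

Orientations are given as a rotation vector (axis times angle).
In Python, from cell import monitor, get_image, get_calibration, workorder, look_for, masks_of gives the robot as it stands.
- The arm moves only by the shell command python3 -m crank 'ROWS' [FORCE]. ROWS is JSON, a list of rows, each a list of 3 entries, a list of its own where there are three numbers: the shift along the tool's x, y, z in cm, then the turn about the tool's z in degrees, then the closure in counts, from 0 (fully open) to 255 (shut). A call has 1 to 5 rows; each row shifts and turns the commanded pose from where the row before left it, along the tool's axes as they then stand; what a row does not reach is not made up. A row lasts 1/10 s, in which the tool goes at most 50 mm and 8.59 degrees, less where a joint would pass 70% of its speed; a pose out of reach is approached as far as the arm can. A call with a gripper value outside its range is refused whole. The fingers move at their own pace and stop on an object; FORCE is the grip in N (left out, the last holds). Time passes only in rows, so rows that do not move let the fingers close. It gives the time, the measured TCP pose, the force and the opening at its end, in the units of the state.
- monitor.observe(): the state, without advancing time (a new reading comes with each control period).
- get_image(name): name is "side" or "top" or "wrist"; returns (picture, depth): 480x640x3 uint8, red, green, blue; 480x640 float32, m along the optical axis (not along the pixel's ray), 0 where there is no reading.
- get_calibration(name): a dict with "fx", "fy", "cx", "cy" (pixels), "R" (3x3) and "t" (3): a world point X has camera coordinates R X + t. Camera axes: x right, y down, z forward; pixel columns grow to the right and rows downward; lengths in m; the calibration is good to about 2 mm. A picture is of the moment at which its call begins: read the wrist's pose just before it. get_calibration takes no time and is no camera call; for the wrist camera it gives the pose at the moment of the call.
- workorder.sign_off(): hands the job in, once; it reports no verdict.
Trained networks look in the newest picture that a camera, given by its name, has taken for a name from the list of things; names that differ only in an ending like _2 or _b are one class to them, and where a whole thing is asked for, a point or a joint stands for the part that bears it (a point fixed in the world has none). Each returns a list of dicts, best first, with "score" (0 to 1); they miss things now and then, are a little off and sometimes report something else, mostly with a low value. They report only what shows in the picture. A call takes as long as a camera call.
- look_for(label, camera): "location" ([x, y, z] in m, in world coordinates, good to about 4 mm: the middle of the surface that is visible of it).
- masks_of(label, camera): "region" (480x640 bool, what is visible of it).
The state is a dict: "clock": time; "joints": joint angles; "dq": joint speeds; "joint_efforts": joint torques, N m; "position": TCP position; "ee_rot": TCP orientation; "force": force on the tool from outside, world axes, zero at the start; "ft_torque": the same for the moment, N m; "width": opening from 0.0 (shut) to 1.0 (fully open).
Only numpy, scipy, OpenCV 4.12 (cv2) and the standard library are available. Lean on these libraries where they do the work, as an engineer would, in place of code of your own. Each camera call takes 0.05 s, during which the arm holds its last target.

## Working session

There is one attempt and no reset: what is moved stays moved. The work goes in short steps, Python scripts to look and compute and a shell command to move; the robot and the scene stay as the last step left them, time stands still between calls to the robot, and variables do not carry over. Pictures are saved under pics/ and viewed, and the job is handed in when it is done.

```bash
mkdir -p pics; ls
cat > h.py <<'E'
import numpy as np, cv2
from cell import monitor,get_image,get_calibration,workorder,look_for,masks_of
from scipy.spatial.transform import Rotation as Ro
def save(n,im): cv2.imwrite('pics/'+n,cv2.cvtColor(im,cv2.COLOR_RGB2BGR))
def cloud(d,c):
    v,u=np.mgrid[0:480,0:640]
    P=np.stack([(u-c['cx'])/c['fx']*d,(v-c['cy'])/c['fy']*d,d],-1)
    return (P-np.array(c['t']))@np.array(c['R'])
def st():
    s=monitor.observe();print('t',round(s['clock'],2),'p',np.round(s['position'],4),'w',round(s['width'],3),'F',np.round(s['force'],1));R=Ro.from_rotvec(s['ee_rot']).as_matrix();print(np.round(R,3));return s,R
E
python3 - <<'E'
from h import *
st()
for n in ['top','side','wrist']:
    im,d=get_image(n); save(n+'0.png',im); np.savez('/tmp/%s0.npz'%n,im=im,d=d,**{k:np.array(v) for k,v in get_calibration(n).items()})
    for l in (['blue_panel_mid','yellow_panel_mid','sorter','block_a','mug_mid','fluid_mid','mouse_mid'] if n=='top' else []):
        for r in look_for(l,n)[:2]: print(n,l,np.round(r['location'],3),round(r['score'],2))
E
```

```text
pics
t 0.0 p [ 0.1909 -0.5945  0.1943] w 0.999 F [-0.7  0.4  0.4]
[[ 0.952  0.306 -0.001]
 [ 0.306 -0.952  0.001]
 [-0.    -0.002 -1.   ]]
top blue_panel_mid [0.525 0.097 0.123] 0.52
top yellow_panel_mid [0.533 0.349 0.123] 0.78
top yellow_panel_mid [ 0.559 -0.161  0.008] 0.31
top sorter [ 0.561 -0.162  0.006] 0.56
top block_a [0.546 0.358 0.03 ] 0.95
top mug_mid [0.739 0.277 0.036] 0.67
top fluid_mid [0.706 0.001 0.044] 0.45
top mouse_mid [ 0.499 -0.399  0.031] 0.64
```

View pics/top0.png

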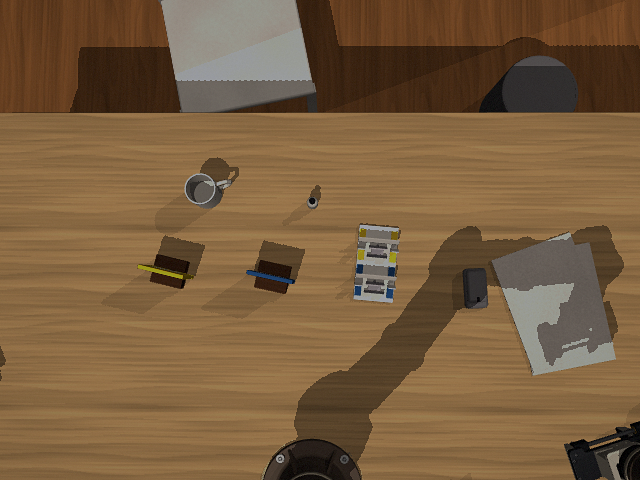

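View pics/side0.png

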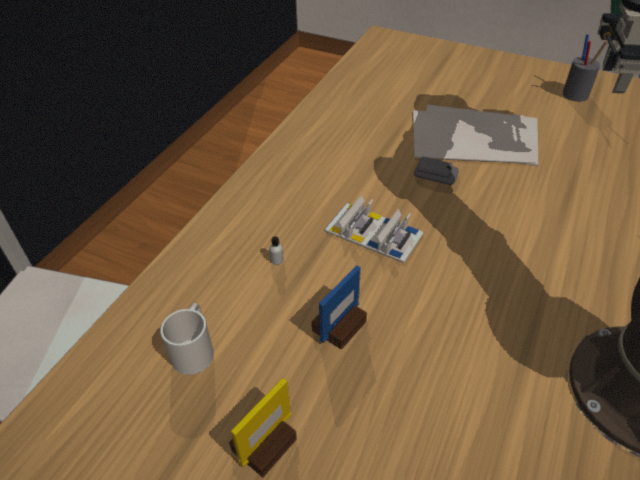

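The top view shows the yellow panel at (165,271), the blue one at (271,277), the sorter at (377,263) with yellow tags on the far slot, the mug at (203,190), the bottle at (312,202) and the mouse at (475,288). Next I'll measure them from the clouds.

```bash
cat >> h.py <<'E'
def rect(P):
    (c,wh,a)=cv2.minAreaRect((P[:,:2]*1000).astype(np.float32))
    w,h=wh
    if w<h: w,h=h,w; a+=90
    a=(a+90)%180-90
    return np.round(np.array(c)/1000,4),np.round([w,h],1),round(a,2)  # a: yaw of long axis
def colmask(im,col):
    h=cv2.cvtColor(im,cv2.COLOR_RGB2HSV)
    if col=='blue': return (h[...,0]>100)&(h[...,0]<125)&(h[...,1]>130)&(h[...,2]>40)
    return (h[...,0]>24)&(h[...,0]<35)&(h[...,1]>170)&(h[...,2]>80)
def load(n):
    z=np.load('/tmp/%s.npz'%n); return z['im'],z['d'],{k:z[k] for k in ['fx','fy','cx','cy','R','t']}
def snap(n,name):
    im,d=get_image(n); c=get_calibration(n); save(name+'.png',im); np.savez('/tmp/%s.npz'%name,im=im,d=d,**{k:np.array(v) for k,v in c.items()}); return im,d,c
E
python3 - <<'E'
from h import *
im,d,c=load('top0'); P=cloud(d,c)
for col in ['blue','yellow']:
    m=colmask(im,col)&(d>0)
    for lo,hi in [(.105,.14)]:
        q=P[m&(P[...,2]>lo)&(P[...,2]<hi)]
        q=q[(q[:,0]>.4)&(q[:,0]<.7)&(q[:,1]>0)]
        print(col,len(q),rect(q),np.median(q[:,2]))
    q=P[m&(P[...,2]<.06)&(P[...,1]<-.05)&(P[...,1]>-.3)]
    n,l,s,ce=cv2.connectedComponentsWithStats((m&(P[...,2]<.06)&(P[...,1]<-.05)&(P[...,1]>-.3)).astype(np.uint8))
    for i in range(1,n):
        if s[i,4]>15: print(col,'tag',np.round(np.median(P[l==i],0),3),s[i,4],np.round(ce[i]))
s=(P[...,2]>.003)&(P[...,2]<.07)&(abs(P[...,0]-.56)<.15)&(abs(P[...,1]+.16)<.08)
print('sorter',s.sum(),rect(P[s]))
for n,x,y in [('mug',.739,.277),('fluid',.706,.001),('mouse',.499,-.399)]:
    s=(P[...,2]>.01)&(P[...,2]<.1)&(np.hypot(P[...,0]-x,P[...,1]-y)<.08); print(n,rect(P[s]))
np.set_printoptions(suppress=True); print(c['R'],c['t'])
save('c0.png',cv2.resize(im[200:320,330:460],None,fx=5,fy=5,interpolation=cv2.INTER_CUBIC))
E
```

```text
blue 187 (array([0.5232, 0.0989]), array([108.7,   9.5]), 77.71) 0.11973112902406277
blue tag [ 0.546 -0.116  0.01 ] 50 [359. 268.]
blue tag [ 0.538 -0.196  0.01 ] 53 [391. 271.]
blue tag [ 0.49  -0.111  0.01 ] 54 [357. 290.]
blue tag [ 0.483 -0.191  0.01 ] 58 [389. 293.]
yellow 154 (array([0.5345, 0.3551]), array([106.1,   8.4]), 76.17) 0.11979273407286663
yellow tag [ 0.581 -0.121  0.01 ] 55 [361. 254.]
yellow tag [ 0.574 -0.2    0.01 ] 55 [392. 257.]
sorter 3636 (array([ 0.5592, -0.1604]), array([298.1, 158.3]), 0.03)
mug (array([0.7444, 0.2625]), array([101.9,  76.9]), -40.83)
fluid (array([ 0.714, -0.007]), array([92.7, 42.2]), -5.96)
mouse (array([ 0.4911, -0.427 ]), array([127.4, 102.2]), 2.58)
[[ 0.00355387 -0.99982294 -0.01847869]
 [-0.99831548 -0.00247719 -0.057966  ]
 [ 0.05790996  0.01865356 -0.99814752]] [-0.00868519  0.60660336  1.40993378]
```

View pics/c0.png

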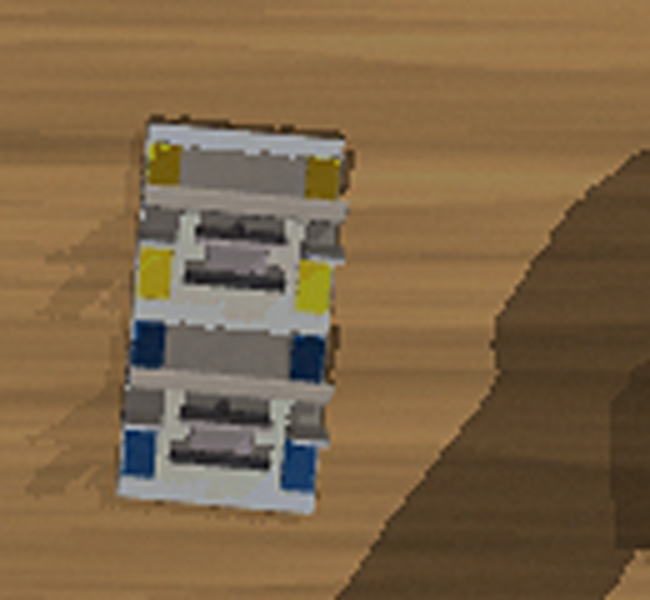

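View pics/wrist0.png

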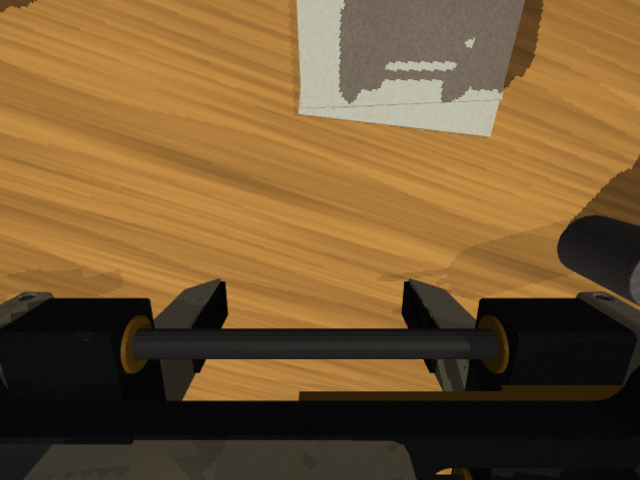

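```bash
cat >> h.py <<'E'
def goto(x,y,z,yaw):
    "print tool-frame delta to target (yaw of tool x axis, deg), turn-first or not"
    s,R=st(); yw=np.degrees(np.arctan2(R[1,0],R[0,0]))
    dd=np.array([x,y,z])-s['position']; 
    print('tool shift cm (no turn yet)',np.round(R.T@dd*100,2),'turn',round(yw-yaw,2),'yaw now',round(yw,2))
    c,q=np.cos(np.radians(yaw)),np.sin(np.radians(yaw)); R2=np.array([[c,q,0],[q,-c,0],[0,0,-1]])
    print('  (after turn)',np.round(R2.T@dd*100,2))
E
python3 - <<'E'
from h import *
s,R=st(); im,d,c=load('wrist0')
Rc,t=c['R'],c['t']; pos=-Rc.T@t
print('cam in tool',R.T@(pos-s['position'])); print('cam axes in tool (cols)',np.round(R.T@Rc.T,3)); print(c['fx'],c['cx'],c['cy'])
goto(0.53,-.13,.33,84)
E
```

```text
t 0.5 p [ 0.1911 -0.595   0.195 ] w 0.997 F [-0.4  0.4  0.3]
[[ 0.952  0.306 -0.   ]
 [ 0.306 -0.952  0.   ]
 [-0.    -0.    -1.   ]]
cam in tool [ 0.08023092 -0.00167774 -0.1900633 ]
cam axes in tool (cols) [[-0.    -0.954 -0.299]
 [ 1.    -0.001  0.001]
 [-0.001 -0.299  0.954]]
335.34321326893064 314.2922187659651 239.78873773975783
t 0.5 p [ 0.1911 -0.595   0.195 ] w 0.997 F [-0.4  0.4  0.3]
[[ 0.952  0.306 -0.   ]
 [ 0.306 -0.952  0.   ]
 [-0.    -0.    -1.   ]]
tool shift cm (no turn yet) [ 46.48 -33.92 -13.5 ] turn -66.2 yaw now 17.8
  (after turn) [ 49.79  28.84 -13.5 ]
```

```bash
python3 -m crank '[[[4,-2.3,-0.2],0,0],[[4,-2.3,-0.2],0,0],[[4,-2.3,-0.2],0,0],[[4,-2.3,-0.2],0,0],[[4,-2.3,-0.2],0,0]]' 20
python3 -m crank '[[[4,-2.3,-0.2],0,0],[[4,-2.3,-0.2],0,0],[[4,-2.3,-0.2],0,0],[[4,-2.3,-0.2],0,0],[[4,-2.3,-0.2],0,0]]'
python3 -m crank '[[[4,-2.3,-0.2],0,0],[[0,0,0],-8.3,0],[[0,0,0],-8.3,0],[[0,0,0],-8.3,0],[[0,0,0],-8.3,0]]'
python3 -m crank '[[[0,0,0],-8.3,0],[[0,0,0],-8.3,0],[[0,0,0],-8.3,0],[[0,0,0],-8.3,0],[[0,0,0],0,0]]'
python3 - <<'E'
from h import *
st(); snap('wrist','w1'); st()
E
```

```text
clock: 1.0
position: [0.3474, -0.423, 0.2054]
ee_rot: [3.103, 0.486, 0.0]
force: [1.2, 0.2, 0.5]
width: 1.001
clock: 1.5
position: [0.5027, -0.2524, 0.2154]
ee_rot: [3.103, 0.486, 0.001]
force: [1.2, -0.2, 0.2]
width: 0.998
clock: 2.0
position: [0.5328, -0.2195, 0.2171]
ee_rot: [2.831, 1.361, -0.0]
force: [0.2, -0.1, -0.1]
width: 0.996
clock: 2.5
position: [0.5326, -0.2198, 0.217]
ee_rot: [-2.329, -2.109, -0.0]
force: [-0.9, -0.1, 0.8]
width: 0.998
t 2.5 p [ 0.5326 -0.2198  0.217 ] w 0.998 F [-0.9 -0.1  0.8]
[[ 0.099  0.995 -0.   ]
 [ 0.995 -0.099  0.   ]
 [ 0.    -0.    -1.   ]]
t 2.55 p [ 0.5326 -0.2198  0.217 ] w 0.995 F [-0.4 -0.3 -0.5]
[[ 0.104  0.995  0.   ]
 [ 0.995 -0.104  0.   ]
 [ 0.     0.    -1.   ]]
```

View pics/w1.png

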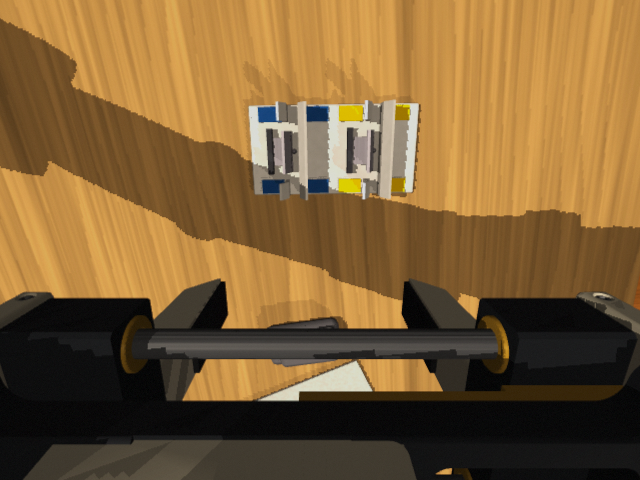

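The wrist view shows the sorter clearly, with its base at px (250–420, 102–195). I'll fit its rectangle and tags.

Run:
```python
from h import *
im,d,c=load('w1'); P=cloud(d,c)
dm=(d>0)&(abs(P[...,0]-.535)<.2)&(abs(P[...,1]+.155)<.1)
h=cv2.cvtColor(im,cv2.COLOR_RGB2HSV)
print('desk z',np.median(P[dm&(P[...,2]<.005)][:,2]))
m=dm&(P[...,2]>.0045)&(P[...,2]<.013)
mm=cv2.morphologyEx(m.astype(np.uint8),cv2.MORPH_OPEN,np.ones((3,3)))>0
print('base',rect(P[mm]),np.median(P[mm][:,2]))
tot=[]
for col in ['blue','yellow']:
    M=colmask(im,col)&dm&(P[...,2]<.03)
    n,l,s,ce=cv2.connectedComponentsWithStats(M.astype(np.uint8))
    for i in range(1,n):
        if s[i,4]>40: print(col,np.round(np.mean(P[l==i],0),4),s[i,4],np.round(ce[i]), rect(P[l==i]))
w=dm&(P[...,2]>.03)&(P[...,2]<.06); 
n,l,s,ce=cv2.connectedComponentsWithStats(w.astype(np.uint8))
for i in range(1,n):
    if s[i,4]>40: print('wall',rect(P[l==i]),np.percentile(P[l==i][:,2],[5,95]).round(4),s[i,4],ce[i].round())
save('c1.png',cv2.resize(im[90:210,235:435],None,fx=4,fy=4,interpolation=cv2.INTER_CUBIC))
```

```text
desk z 0.0002872542341764132
base (array([ 0.5598, -0.1571]), array([190.2,  99.9]), -5.2) 0.0085435607965808
blue [ 0.4894 -0.1108  0.0103] 248 [267. 114.] (array([ 0.4897, -0.1106]), array([19.9, 14.7]), -6.24)
blue [ 0.5451 -0.1159  0.0103] 296 [317. 113.] (array([ 0.5452, -0.1155]), array([22.4, 14.7]), -5.98)
blue [ 0.4827 -0.1899  0.0103] 213 [271. 186.] (array([ 0.485 , -0.1902]), array([24.7, 14.5]), -6.12)
blue [ 0.5373 -0.1955  0.0103] 249 [317. 186.] (array([ 0.5375, -0.1959]), array([22.5, 14.5]), -6.01)
yellow [ 0.5819 -0.1192  0.0102] 353 [350. 113.] (array([ 0.5822, -0.1193]), array([25.9, 14.7]), -6.05)
yellow [ 0.5749 -0.1986  0.0103] 281 [349. 185.] (array([ 0.5751, -0.1993]), array([25.2, 15.9]), -5.16)
wall (array([ 0.5082, -0.1111]), array([18.2,  9.2]), 82.61) [0.0315 0.0457] 207 [281. 111.]
wall (array([ 0.5255, -0.1538]), array([99.6,  9.7]), 84.83) [0.0322 0.046 ] 839 [303. 149.]
wall (array([ 0.5979, -0.1194]), array([17.8,  9.5]), 86.17) [0.0323 0.0458] 146 [368. 109.]
wall (array([ 0.6151, -0.1622]), array([100. ,  10.1]), 84.81) [0.0321 0.0457] 1135 [387. 148.]
wall (array([ 0.5969, -0.1602]), array([43.8,  7.4]), 85.99) [0.0326 0.0438] 218 [370. 150.]
wall (array([ 0.5074, -0.1525]), array([43.3,  7.8]), 85.11) [0.0313 0.0437] 329 [285. 152.]
wall (array([ 0.5905, -0.2008]), array([18.1,  8.7]), 87.16) [0.0326 0.046 ] 117 [366. 189.]
wall (array([ 0.5008, -0.1927]), array([18.2,  9.6]), 87.19) [0.0321 0.0458] 165 [284. 190.]
```

View pics/c1.png

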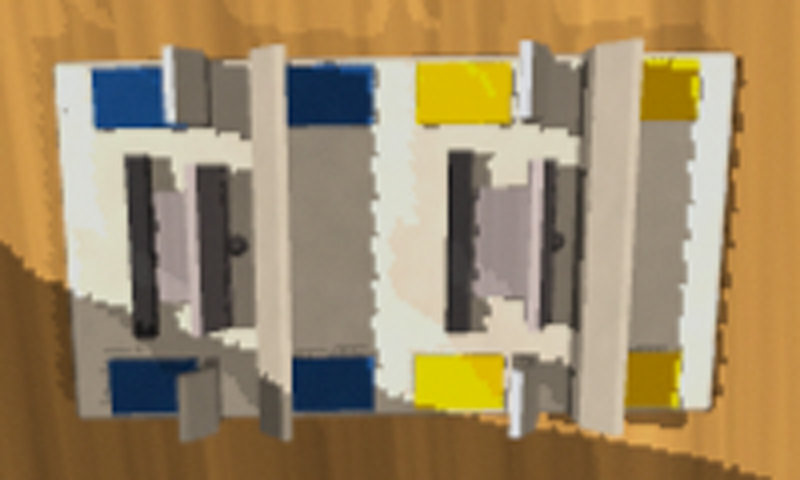

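Run:
```python
from h import *
im,d,c=load('w1'); C=-c['R'].T@c['t']
for u,v in [(294.2,150.7),(374.2,150)]:
    r=c['R'].T@np.array([(u-c['cx'])/c['fx'],(v-c['cy'])/c['fy'],1]); print('pin',np.round(C+r*(.015-C[2])/r[2],4))
goto(.51,.03,.25,77.7)
```

```text
pin [ 0.5154 -0.1527  0.015 ]
pin [ 0.6054 -0.1614  0.015 ]
t 2.55 p [ 0.5326 -0.2198  0.217 ] w 0.995 F [-0.4 -0.3 -0.5]
[[ 0.104  0.995  0.   ]
 [ 0.995 -0.104  0.   ]
 [ 0.     0.    -1.   ]]
tool shift cm (no turn yet) [24.61 -4.86 -3.3 ] turn 6.31 yaw now 84.01
  (after turn) [23.93 -7.53 -3.3 ]
```

Pins agree with the rectangle fit to under 1 mm. Now over to the blue panel.

```bash
python3 -m crank '[[[4.5,-0.9,-0.7],0,0],[[4.5,-0.9,-0.7],0,0],[[4.5,-0.9,-0.7],0,0],[[4.5,-0.9,-0.7],0,0],[[4.5,-0.9,-0.5],0,0]]'
python3 -m crank '[[[2.1,-0.4,0],0,0],[[0,0,0],6.3,0],[[0,0,0],0,0]]'
cat >> h.py <<'E'
def panel(name,col,cx,cy):
    im,d,c=load(name); P=cloud(d,c)
    m=colmask(im,col)&(d>0)&(abs(P[...,0]-cx)<.1)&(abs(P[...,1]-cy)<.1)
    top=np.percentile(P[m][:,2],98); print('topz',top)
    q=m&(P[...,2]>top-.006)
    qq=cv2.morphologyEx(q.astype(np.uint8),cv2.MORPH_CLOSE,np.ones((3,3)))>0
    r=rect(P[q]); print(col,'top face',r,q.sum()); return r
E
python3 - <<'E'
from h import *
st(); snap('wrist','w2')
panel('w2','blue',.523,.099)
E
```

```text
clock: 3.05
position: [0.5104, 0.0105, 0.2507]
ee_rot: [2.336, 2.1, 0.001]
force: [1.3, 1.1, 0.3]
width: 0.999
clock: 3.35
position: [0.5087, 0.0309, 0.2502]
ee_rot: [2.447, 1.97, 0.0]
force: [-0.1, -1.3, -0.2]
width: 0.998
t 3.35 p [0.5087 0.0309 0.2502] w 0.998 F [-0.1 -1.3 -0.2]
[[ 0.214  0.977  0.   ]
 [ 0.977 -0.214 -0.   ]
 [-0.     0.    -1.   ]]
topz 0.12158698911634348
blue top face (array([0.5236, 0.0999]), array([107.4,   8.7]), 77.73) 1192
```

View pics/w2.png

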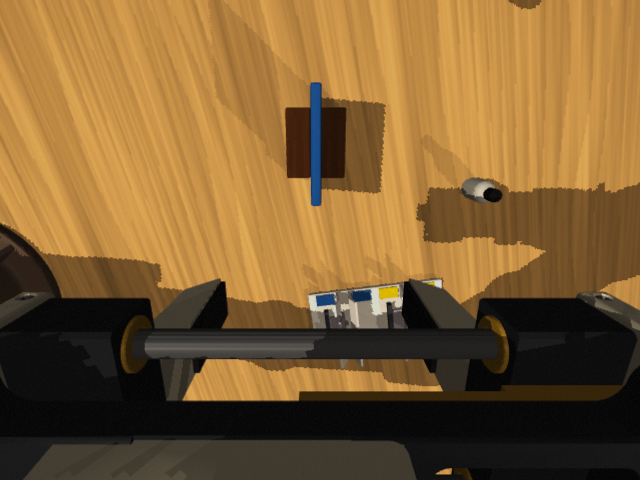

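Run:
```python
from h import *
goto(.5236,.0999,.079,77.7)
```

```text
t 3.4 p [0.5088 0.03   0.2501] w 1.002 F [-1.3 -1.  -0.2]
[[ 0.21   0.978  0.   ]
 [ 0.978 -0.21  -0.   ]
 [-0.     0.    -1.   ]]
tool shift cm (no turn yet) [ 7.15 -0.03 17.11] turn 0.15 yaw now 77.85
  (after turn) [ 7.14 -0.04 17.11]
```

```bash
python3 -m crank '[[[3.6,0,0],0,0],[[3.5,0,2.5],0.1,0],[[0,0,4.5],0,0],[[0,0,4.5],0,0],[[0,0,4],0,0]]' 50
python3 -m crank '[[[0,0,1.6],0,0],[[0,0,0],0,255],[[0,0,0],0,255],[[0,0,0],0,255],[[0,0,0],0,255]]' 50
python3 -m crank '[[[0,0,0],0,255],[[0,0,0],0,255],[[0,0,0],0,255]]' 50
python3 -c "from h import *; st()"
```

```text
clock: 3.9
position: [0.5235, 0.0984, 0.093]
ee_rot: [2.445, 1.972, -0.001]
force: [1.3, -0.1, -1.0]
width: 1.003
clock: 4.4
position: [0.5247, 0.0995, 0.0804]
ee_rot: [2.444, 1.972, 0.003]
force: [-0.4, 0.7, -0.5]
width: 0.703
clock: 4.7
position: [0.5238, 0.0994, 0.0793]
ee_rot: [2.445, 1.973, 0.001]
force: [0.6, 0.6, 0.0]
width: 0.442
t 4.7 p [0.5238 0.0994 0.0793] w 0.442 F [0.6 0.6 0. ]
[[ 0.211  0.977  0.   ]
 [ 0.977 -0.211 -0.   ]
 [ 0.     0.    -1.   ]]
```

```bash
python3 -m crank '[[[0,0,0],0,255],[[0,0,0],0,255],[[0,0,0],0,255],[[0,0,0],0,255],[[0,0,0],0,255]]' 50
python3 -m crank '[[[0,0,0],0,255],[[0,0,-1],0,255],[[0,0,-2],0,255],[[0,0,-4],0,255],[[0,0,-4],0,255]]' 50
python3 -c "
from h import *
goto(.5158,-.1530,.19,84.8)"
```

```text
clock: 5.2
position: [0.5237, 0.0994, 0.079]
ee_rot: [2.445, 1.973, 0.0]
force: [-0.4, 0.8, -0.3]
width: 0.096
clock: 5.7
position: [0.5229, 0.0995, 0.1905]
ee_rot: [-2.444, -1.973, 0.002]
force: [0.8, 0.5, -0.2]
width: 0.105
t 5.7 p [0.5229 0.0995 0.1905] w 0.105 F [ 0.8  0.5 -0.2]
[[ 0.211  0.978 -0.001]
 [ 0.978 -0.211  0.   ]
 [-0.    -0.001 -1.   ]]
tool shift cm (no turn yet) [-24.83   4.63   0.05] turn -6.97 yaw now 77.83
  (after turn) [-25.21   1.58   0.05]
```

```bash
python3 -m crank '[[[0,0,0],-7,255],[[-4.5,0.3,0],0,255],[[-4.5,0.3,0],0,255],[[-4.5,0.3,0],0,255],[[-4.5,0.3,0],0,255]]'
python3 -m crank '[[[-4.5,0.3,0],0,255],[[-2.7,0.1,0],0,255],[[0,0,0],0,255]]'
python3 - <<'E'
from h import *
goto(.5160,-.1530,.08,84.8)
snap('wrist','w3'); snap('side','s3')
try: panel('w3','blue',.516,-.153)
except Exception as e: print(e)
E
```

```text
clock: 6.2
position: [0.519, -0.0825, 0.1899]
ee_rot: [2.319, 2.119, 0.001]
force: [1.0, -0.4, -0.5]
width: 0.1
clock: 6.5
position: [0.5158, -0.1584, 0.1893]
ee_rot: [2.327, 2.109, -0.003]
force: [-0.1, -0.2, -0.5]
width: 0.104
t 6.5 p [ 0.5158 -0.1584  0.1893] w 0.104 F [-0.1 -0.2 -0.5]
[[ 0.098  0.995 -0.001]
 [ 0.995 -0.098 -0.002]
 [-0.002 -0.    -1.   ]]
tool shift cm (no turn yet) [ 0.56 -0.03 10.93] turn -0.41 yaw now 84.39
  (after turn) [ 0.54 -0.03 10.93]
topz 0.2318643090287554
blue top face (array([ 0.5151, -0.1518]), array([107.1,   9.5]), 84.65) 3157
```

View pics/w3.png

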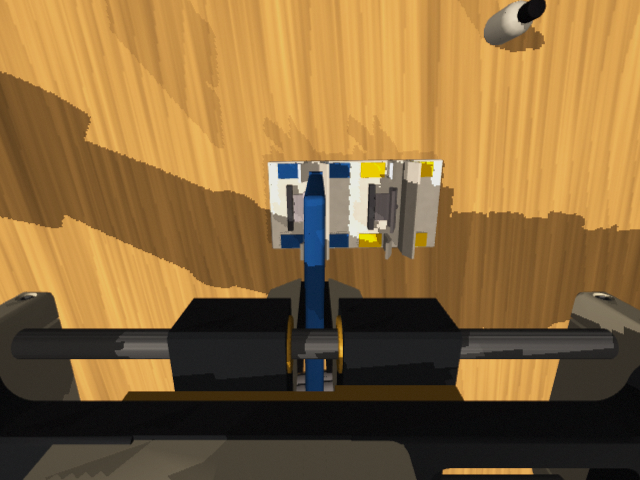

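View pics/s3.png

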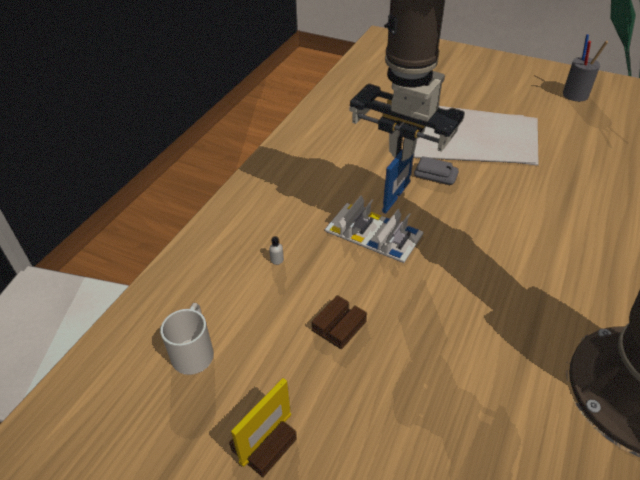

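The panel is held upright, aligned with the blue slot in the wrist view (315,200). Checking that the pose has settled.

Run:
```python
from h import *
goto(.5160,-.1530,.08,84.8)
im,d,c=load('w3'); P=cloud(d,c)
m=colmask(im,'blue')&(d>0)&(P[...,2]>.225)&(abs(P[...,1]+.15)<.1)
q=P[m]; print(np.percentile(q[:,1],[0,1,50,99,100]))
# face centerline by position along y
for lo in np.arange(-.21,-.09,.02):
    k=q[(q[:,1]>lo)&(q[:,1]<lo+.02)]
    if len(k): print(round(lo,2),len(k),k[:,0].min().round(4),k[:,0].max().round(4))
```

```text
t 6.6 p [ 0.5167 -0.1531  0.1895] w 0.101 F [ 0.6  0.4 -1.7]
[[ 0.092  0.996  0.   ]
 [ 0.996 -0.092  0.   ]
 [ 0.     0.    -1.   ]]
tool shift cm (no turn yet) [ 0.   -0.07 10.95] turn -0.07 yaw now 84.73
  (after turn) [ 1.000e-02 -7.000e-02  1.095e+01]
[-0.20517708 -0.20349669 -0.13505033 -0.09891338 -0.09845223]
-0.21 392 0.5057 0.516
-0.19 157 0.5073 0.5161
-0.17 509 0.5097 0.5197
-0.15 713 0.5113 0.5215
-0.13 852 0.5124 0.5232
-0.11 544 0.5145 0.5245
```

```bash
python3 -m crank '[[[0,0,3],0,255],[[0,0,3],0,255],[[0,0,1.5],0,255],[[0,0,0.3],0,255],[[0,0,0],0,255]]' 55
python3 -m crank '[[[0,0,0.7],0,255],[[0,0,0.7],0,255],[[0,0,0.5],0,255],[[0,0,0],0,255]]'
```

```text
clock: 7.1
position: [0.517, -0.1516, 0.1113]
ee_rot: [-2.317, -2.12, -0.0]
force: [0.2, -0.7, -0.5]
width: 0.103
clock: 7.5
position: [0.5164, -0.1529, 0.0916]
ee_rot: [-2.319, -2.118, 0.001]
force: [-0.9, -0.4, -3.2]
width: 0.105
```

```bash
python3 -m crank '[[[0,0,0.4],0,255],[[0,0,0.4],0,255],[[0,0,0],0,255]]'
python3 -m crank '[[[0,0,0.3],0,255],[[0,0,0.3],0,255],[[0,0,0],0,255]]'
```

```text
clock: 7.8
position: [0.517, -0.153, 0.084]
ee_rot: [2.32, 2.118, 0.0]
force: [0.3, 0.1, 0.8]
width: 0.101
clock: 8.1
position: [0.5163, -0.153, 0.0778]
ee_rot: [-2.32, -2.118, 0.001]
force: [-1.4, 0.5, 0.6]
width: 0.099
```

```bash
python3 -m crank '[[[0,0,0.15],0,255],[[0,0,0.15],0,255],[[0,0,0],0,255]]'
python3 - <<'E'
from h import *
st(); snap('wrist','w4'); panel('w4','blue',.516,-.153); snap('side','s4')
E
```

```text
clock: 8.4
position: [0.5177, -0.1531, 0.0768]
ee_rot: [2.318, 2.117, 0.001]
force: [-6.2, 1.4, 22.1]
width: 0.104
t 8.4 p [ 0.5177 -0.1531  0.0768] w 0.104 F [-6.2  1.4 22.1]
[[ 0.091  0.996  0.002]
 [ 0.996 -0.091 -0.001]
 [-0.001  0.002 -1.   ]]
topz 0.11941462610172554
blue top face (array([ 0.5165, -0.1498]), array([107.3,   9.7]), 85.18) 3167
```

View pics/w4.png

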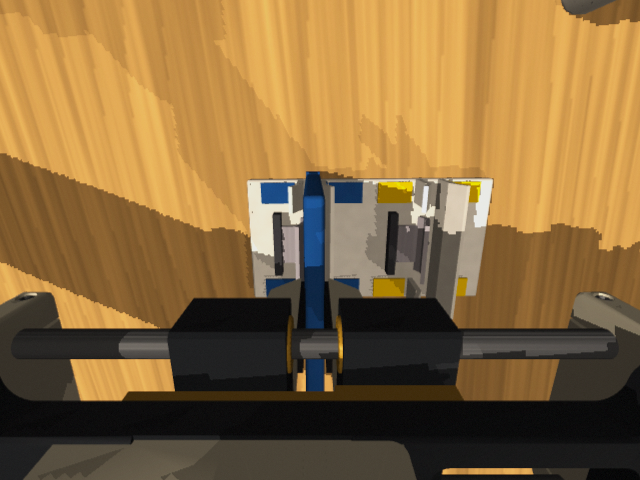

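Contact with the floor at 22 N, and the top is at about 0.118, so blue is home. I'll release partly and rise.

```bash
python3 -m crank '[[[0,0,-0.2],0,255],[[0,0,0],0,150],[[0,0,0],0,150],[[0,0,0],0,150],[[0,0,0],0,150]]'
python3 -m crank '[[[0,0,0],0,150],[[0,0,-3],0,150],[[0,0,-4.5],0,100],[[0,0,-4.5],0,50],[[0,0,-4.5],0,0]]'
python3 - <<'E'
from h import *
goto(.517,.29,.25,76.9); snap('wrist','w5'); panel('w5','blue',.516,-.153)
E
```

```text
clock: 9.0
position: [0.517, -0.153, 0.0769]
ee_rot: [2.32, 2.118, 0.0]
force: [-0.1, -0.2, 0.3]
width: 0.386
clock: 9.5
position: [0.5165, -0.1528, 0.2438]
ee_rot: [-2.32, -2.119, -0.0]
force: [0.8, -0.9, 0.1]
width: 0.621
t 9.5 p [ 0.5165 -0.1528  0.2438] w 0.621 F [ 0.8 -0.9  0.1]
[[ 0.09   0.996 -0.   ]
 [ 0.996 -0.09   0.   ]
 [ 0.    -0.    -1.   ]]
tool shift cm (no turn yet) [44.1  -3.95 -0.61] turn 7.91 yaw now 84.81
  (after turn) [43.14 -9.99 -0.62]
topz 0.12725777639751515
blue top face (array([ 0.5189, -0.1512]), array([108.9,   9.4]), 85.48) 1030
```

View pics/w5.png

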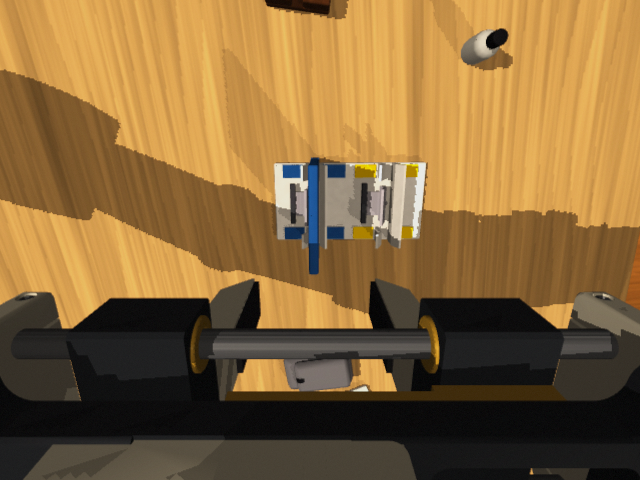

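```bash
python3 -m crank '[[[4.4,-0.4,-0.2],0,0],[[4.4,-0.4,-0.2],0,0],[[4.4,-0.4,-0.2],0,0],[[4.4,-0.4,0],0,0],[[4.4,-0.4,0],0,0]]'
python3 -m crank '[[[4.4,-0.4,0],0,0],[[4.4,-0.4,0],0,0],[[4.4,-0.4,0],0,0],[[4.4,-0.4,0],0,0],[[4.4,-0.4,0],0,0]]'
python3 -m crank '[[[0,0,0],8,0],[[0,0,0],0,0],[[0,0,0],0,0]]'
python3 - <<'E'
from h import *
snap('wrist','w6'); st(); r=panel('w6','yellow',.534,.355); goto(*r[0],.079,r[2])
snap('top','t6'); panel('t6','blue',.516,-.153)
E
```

```text
clock: 10.05
position: [0.5166, 0.0696, 0.248]
ee_rot: [2.32, 2.118, 0.001]
force: [0.9, -0.1, -0.6]
width: 1.0
clock: 10.55
position: [0.5167, 0.2906, 0.2477]
ee_rot: [2.32, 2.118, 0.0]
force: [0.5, -1.3, 0.5]
width: 1.002
clock: 10.85
position: [0.5171, 0.288, 0.2477]
ee_rot: [2.459, 1.954, -0.001]
force: [0.0, -1.1, 0.4]
width: 0.998
t 10.9 p [0.5172 0.2876 0.2478] w 1.0 F [ 0.2 -0.7 -0.1]
[[ 0.227  0.974  0.   ]
 [ 0.974 -0.227 -0.001]
 [-0.001  0.    -1.   ]]
topz 0.12179082205190969
yellow top face (array([0.5346, 0.3559]), array([106.8,   8.2]), 76.81) 1050
t 10.9 p [0.5172 0.2876 0.2478] w 1.0 F [ 0.2 -0.7 -0.1]
[[ 0.227  0.974  0.   ]
 [ 0.974 -0.227 -0.001]
 [-0.001  0.    -1.   ]]
tool shift cm (no turn yet) [ 7.06  0.14 16.87] turn 0.09 yaw now 76.9
  (after turn) [ 7.05  0.13 16.88]
topz 0.12198438768144333
blue top face (array([ 0.5138, -0.1519]), array([107.2,   9.2]), 85.0) 139
```

View pics/w6.png

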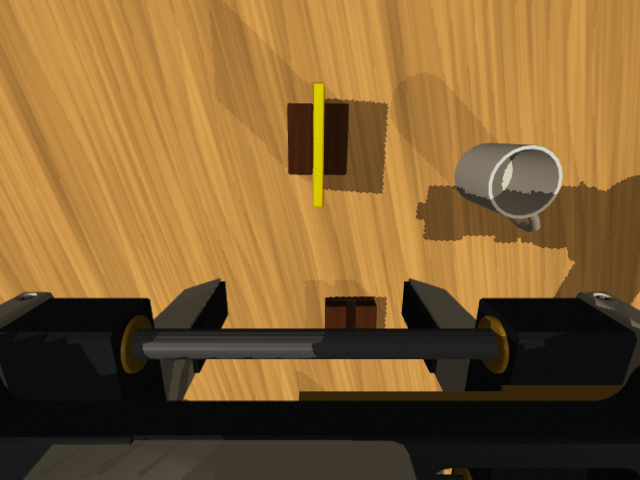

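View pics/t6.png

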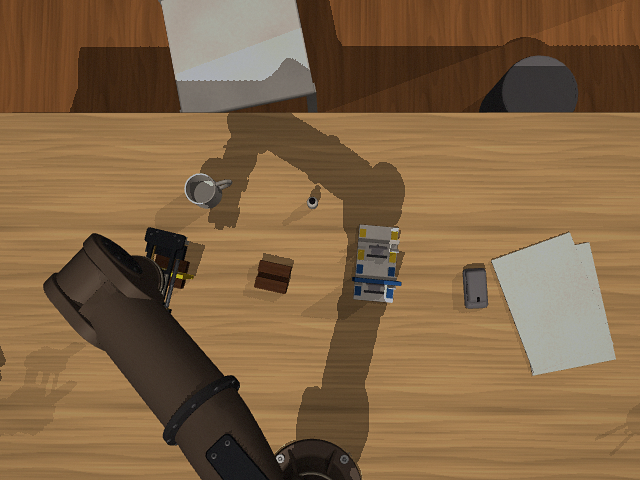

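The wrist view shows the yellow panel at (318,145). The top view shows blue standing in its slot at (377,282). Next I'll grasp yellow.

```bash
python3 -m crank '[[[3.6,0.1,0],0,0],[[3.4,0,2.5],0.1,0],[[0,0,4.5],0,0],[[0,0,4.5],0,0],[[0,0,4],0,0]]' 50
python3 -m crank '[[[0,0,1.4],0,0],[[0,0,0],0,255],[[0,0,0],0,255],[[0,0,0],0,255],[[0,0,0],0,255]]' 50
python3 -m crank '[[[0,0,0],0,255],[[0,0,0],0,255],[[0,0,0],0,255],[[0,0,0],0,255],[[0,0,0],0,255]]' 50
python3 -m crank '[[[0,0,0],0,255],[[0,0,0],0,255],[[0,0,0],0,255],[[0,0,0],0,255]]' 50
python3 -c "from h import *; goto(.5346,.3559,.079,76.8)"
```

```text
clock: 11.45
position: [0.534, 0.3553, 0.091]
ee_rot: [2.463, 1.95, -0.001]
force: [1.0, -0.3, -0.1]
width: 0.998
clock: 11.95
position: [0.5348, 0.3576, 0.0811]
ee_rot: [2.464, 1.949, 0.005]
force: [-0.3, -0.1, -0.1]
width: 0.699
clock: 12.45
position: [0.5337, 0.3567, 0.079]
ee_rot: [2.464, 1.949, -0.0]
force: [1.3, 0.9, -1.0]
width: 0.264
clock: 12.85
position: [0.5337, 0.3567, 0.0789]
ee_rot: [2.464, 1.949, -0.0]
force: [-0.1, 0.6, -0.3]
width: 0.101
t 12.85 p [0.5337 0.3567 0.0789] w 0.101 F [-0.1  0.6 -0.3]
[[ 0.23   0.973 -0.   ]
 [ 0.973 -0.23  -0.   ]
 [-0.    -0.    -1.   ]]
tool shift cm (no turn yet) [-0.06  0.1  -0.01] turn -0.09 yaw now 76.71
  (after turn) [-0.06  0.1  -0.01]
```

```bash
python3 -m crank '[[[0,0,-1],0,255],[[0,0,-3],0,255],[[0,0,-4.5],0,255],[[0,0,-4.5],0,255],[[0,0,0],-8,255]]' 50
python3 -c "from h import *; goto(.6060,-.1615,.205,84.8)"
```

```text
clock: 13.35
position: [0.5358, 0.3599, 0.2171]
ee_rot: [2.32, 2.117, 0.017]
force: [1.7, 0.1, -0.6]
width: 0.101
t 13.35 p [0.5358 0.3599 0.2171] w 0.101 F [ 1.7  0.1 -0.6]
[[ 0.091  0.996  0.009]
 [ 0.996 -0.091  0.007]
 [ 0.008  0.008 -1.   ]]
tool shift cm (no turn yet) [-51.29  11.75   0.9 ] turn -0.04 yaw now 84.76
  (after turn) [-51.29  11.72   1.21]
```

```bash
python3 -m crank '[[[-4.6,1.1,0],0,255],[[-4.6,1.1,0],0,255],[[-4.6,1.1,0],0,255],[[-4.6,1.1,0],0,255],[[-4.6,1.1,0],0,255]]'
python3 -m crank '[[[-4.6,1.1,0],0,255],[[-4.6,1.1,0],0,255],[[-4.6,1.1,0],0,255],[[-4.6,1.1,0],0,255],[[-4.6,1.1,0],0,255]]'
python3 -m crank '[[[-4.6,1,0],0,255],[[0,0,0],0,255],[[0,0,0],0,255],[[0,0,0],0,255]]'
python3 - <<'E'
from h import *
s,R=st(); im,d,c=snap('wrist','w7'); r=panel('w7','yellow',.606,-.161); goto(.6060,-.1615,.205,84.8)
P=cloud(d,c)
m=colmask(im,'yellow')&(d>0)&(P[...,2]>.235)&(abs(P[...,1]+.16)<.1); q=P[m]; print(np.percentile(q[:,1],[0,1,50,99,100]))
E
```

```text
clock: 13.85
position: [0.5673, 0.1209, 0.2099]
ee_rot: [2.321, 2.116, 0.001]
force: [1.1, 0.9, -1.4]
width: 0.1
clock: 14.35
position: [0.6008, -0.1133, 0.21]
ee_rot: [2.321, 2.116, 0.001]
force: [1.4, 1.6, -1.0]
width: 0.098
clock: 14.75
position: [0.6066, -0.1564, 0.2096]
ee_rot: [-2.32, -2.118, -0.002]
force: [0.2, 0.5, -0.7]
width: 0.097
t 14.75 p [ 0.6066 -0.1564  0.2096] w 0.097 F [ 0.2  0.5 -0.7]
[[ 0.091  0.996  0.001]
 [ 0.996 -0.091  0.001]
 [ 0.001  0.    -1.   ]]
topz 0.2524055074295847
yellow top face (array([ 0.6049, -0.1539]), array([104.8,   7.8]), 84.6) 1259
t 14.8 p [ 0.6067 -0.1561  0.2096] w 0.097 F [ 0.3  0.5 -0.7]
[[ 0.09   0.996  0.001]
 [ 0.996 -0.09   0.001]
 [ 0.001  0.    -1.   ]]
tool shift cm (no turn yet) [-0.55 -0.02  0.46] turn 0.05 yaw now 84.85
  (after turn) [-0.54 -0.02  0.46]
[-0.2060054  -0.20488479 -0.11917318 -0.10209411 -0.10169558]
```

View pics/w7.png

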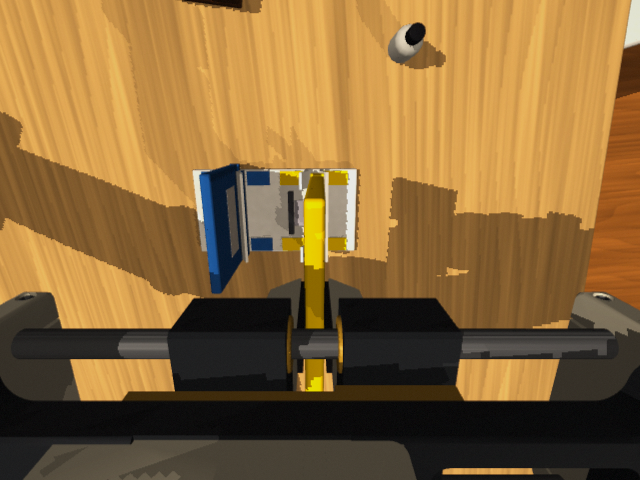

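```bash
python3 -m crank '[[[-0.6,0,1],0,255],[[0,0,3],0,255],[[0,0,3],0,255],[[0,0,2.6],0,255],[[0,0,0],0,255]]' 55
python3 -m crank '[[[0,0,0.7],0,255],[[0,0,0.7],0,255],[[0,0,0.6],0,255],[[0,0,0],0,255]]'
python3 -m crank '[[[0,0,0.4],0,255],[[0,0,0.4],0,255],[[0,0,0],0,255]]'
```

```text
clock: 15.3
position: [0.603, -0.1634, 0.109]
ee_rot: [-2.316, -2.114, 0.007]
force: [0.1, -0.3, -1.2]
width: 0.104
clock: 15.7
position: [0.6057, -0.164, 0.0929]
ee_rot: [-2.321, -2.116, 0.001]
force: [-1.1, 0.4, -2.6]
width: 0.103
clock: 16.0
position: [0.6065, -0.1642, 0.0857]
ee_rot: [2.321, 2.116, 0.001]
force: [-1.8, -0.2, 2.6]
width: 0.099
```

```bash
python3 -m crank '[[[0.1,0,0.3],0,255],[[0.1,0,0.3],0,255],[[0,0,0],0,255]]'
python3 -m crank '[[[0,0,0.3],0,255],[[0,0,0.2],0,255],[[0,0,0],0,255]]'
```

```text
clock: 16.3
position: [0.6064, -0.1626, 0.0797]
ee_rot: [2.321, 2.115, -0.0]
force: [-1.6, 0.2, 3.3]
width: 0.101
clock: 16.6
position: [0.6073, -0.1629, 0.0767]
ee_rot: [2.32, 2.114, 0.001]
force: [-6.3, -1.0, 20.2]
width: 0.098
```

Same signature as blue: 20 N of floor contact at TCP z 0.0767. I'll release and rise.

```bash
python3 -m crank '[[[0,0,-0.2],0,255],[[0,0,0],0,150],[[0,0,0],0,150],[[0,0,0],0,150],[[0,0,0],0,150]]'
python3 -m crank '[[[0,0,0],0,150],[[0,0,-3],0,150],[[0,0,-4.5],0,150],[[0,0,-4.5],0,150],[[-4,0,-2],0,150]]'
python3 -m crank '[[[-4,0,0],0,150],[[0,0,0],0,150],[[0,0,0],0,150],[[0,0,0],0,150]]'
cat > chk.py <<'E'
from h import *
import sys
k=sys.argv[1]; st()
for n in ['wrist','top','side']:
    snap(n,n[0]+k)
    for col,x,y in [('blue',.516,-.152),('yellow',.606,-.161)]:
        try:
            panel(n[0]+k,col,x,y)
            im,d,c=load(n[0]+k);P=cloud(d,c); m=colmask(im,col)&(d>0)&(abs(P[...,0]-x)<.1)&(abs(P[...,1]-y)<.1)&(P[...,2]>.11); print(n,'median top',np.median(P[m],0).round(4))
        except Exception as e: print(n,col,e)
for l in ['mug_mid','fluid_mid','mouse_mid']:
    r=look_for(l,'top'); print(l,[np.round(a['location'],3) for a in r[:1]])
E
python3 chk.py 8
```

```text
clock: 17.1
position: [0.6064, -0.162, 0.0759]
ee_rot: [-2.322, -2.117, -0.0]
force: [-0.2, 0.4, 0.1]
width: 0.385
clock: 17.6
position: [0.6058, -0.1949, 0.2214]
ee_rot: [2.309, 2.126, 0.012]
force: [1.8, -0.2, 0.5]
width: 0.412
clock: 18.0
position: [0.5988, -0.2405, 0.2157]
ee_rot: [-2.32, -2.117, -0.001]
force: [-0.0, 0.2, 0.8]
width: 0.415
t 18.0 p [ 0.5988 -0.2405  0.2157] w 0.415 F [-0.   0.2  0.8]
[[ 0.091  0.996 -0.   ]
 [ 0.996 -0.091  0.001]
 [ 0.001 -0.    -1.   ]]
topz 0.11943084239523996
blue top face (array([ 0.5147, -0.1509]), array([108.2,  10.4]), 84.86) 1789
wrist median top [ 0.5159 -0.1465  0.118 ]
topz 0.119753683049613
yellow top face (array([ 0.6036, -0.1617]), array([107.9,   8.3]), 84.98) 1438
wrist median top [ 0.6041 -0.1568  0.1183]
topz 0.12306766469685602
blue top face (array([ 0.5135, -0.1518]), array([107.,   9.]), 85.04) 109
top median top [ 0.5139 -0.1513  0.1177]
topz 0.12283055538352318
yellow top face (array([ 0.6032, -0.1633]), array([107.5,   8.4]), 84.95) 106
top median top [ 0.6025 -0.1636  0.1179]
topz 0.12168586858736653
blue top face (array([ 0.514, -0.151]), array([107.8,  10. ]), 84.88) 174
side median top [ 0.5135 -0.1442  0.1188]
topz 0.12207578385717315
yellow top face (array([ 0.6047, -0.164 ]), array([112.1,  11.1]), 85.52) 174
side median top [ 0.6042 -0.1624  0.1191]
mug_mid [array([0.738, 0.276, 0.036])]
fluid_mid []
mouse_mid []
```

```bash
python3 -c "
import cv2,numpy as np
a=cv2.imread('pics/s8.png')[150:300,280:460]; cv2.imwrite('pics/s8c.png',cv2.resize(a,None,fx=4,fy=4,interpolation=2))"
```

```text
(no output)
```

View pics/s8c.png

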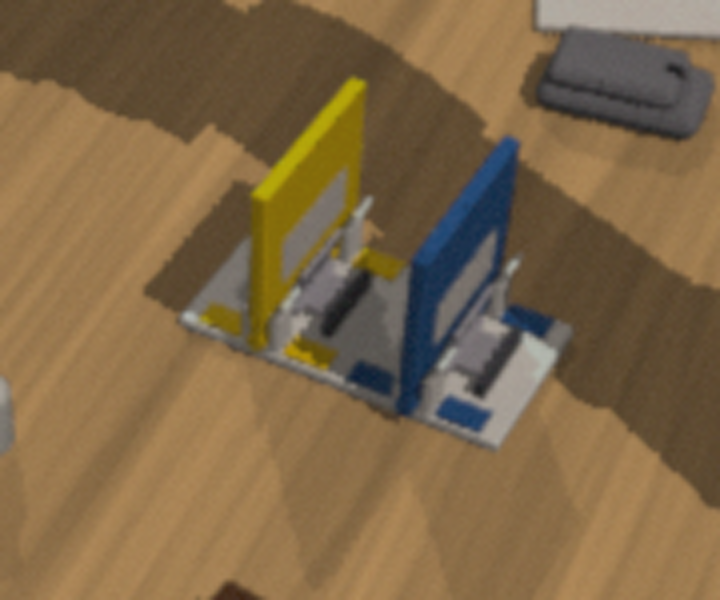

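View pics/w8.png

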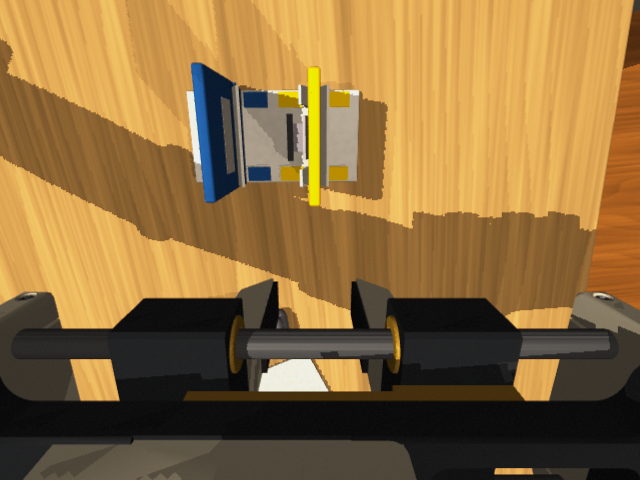

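The side crop shows both panels standing in their own-colour slots, tops at about 0.118. I still need the panel lean and the bottle and mouse positions, which the arm may be hiding in the top view.

Run:
```python
from h import *
for src in ['s8','w8']:
  im,d,c=load(src);P=cloud(d,c)
  ax=np.array([np.cos(np.radians(-5.2)),np.sin(np.radians(-5.2))])
  for col,x,y in [('blue',.515,-.152),('yellow',.605,-.161)]:
    m=colmask(im,col)&(d>0)&(abs(P[...,0]-x)<.04)&(abs(P[...,1]-y)<.075)&(P[...,2]>.05)&(P[...,2]<.112)
    q=P[m]
    if len(q)<100: print(src,col,len(q)); continue
    w=(q[:,:2]-[x,y])@ax; k=abs(w-np.median(w))<.004
    print(src,col,k.sum(),'lean (rad)',np.polyfit(q[k,2],w[k],1).round(4))
a,_,_=load('top0');b,_,_=load('t8');A,_,_=load('side0');B,_,_=load('s8')
save('cmp.png',np.vstack([np.hstack([cv2.resize(i[150:330,150:510],(400,200)) for i in (a,b)]),np.hstack([cv2.resize(i[140:400,140:480],(400,300)) for i in (A,B)])]))
for l in ['fluid_mid','mouse_mid','mug_mid']:
    print(l,[np.round(r['location'],3) for r in look_for(l,'side')[:1]])
```

```text
s8 blue 275 lean (rad) [-0.0201 -0.0024]
s8 yellow 10
w8 blue 1697 lean (rad) [-0.0155  0.006 ]
w8 yellow 0
fluid_mid [array([0.702, 0.008, 0.035])]
mouse_mid [array([ 0.5  , -0.386,  0.028])]
mug_mid [array([0.734, 0.277, 0.059])]
```

View pics/cmp.png

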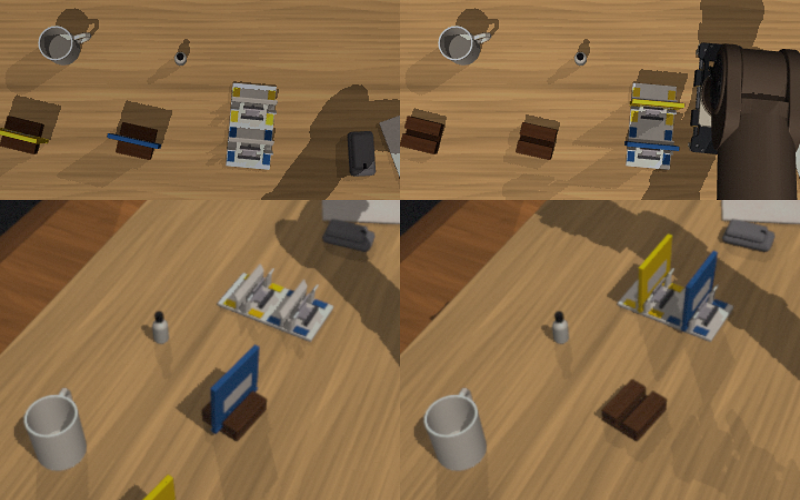

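The before and after views match: mug (455,430), bottle (560,325) and mouse (748,235) are all unmoved. Blue leans only about 0.02 rad, both panels are home, and the gripper is clear.

```bash
python3 -c "
from cell import workorder
print(workorder.sign_off())"
```

```text
the job is handed in; nothing more can be done
None
```

I pushed both panels into the slots of their own colour, let go, backed the gripper clear and handed the job in at about 18 s. `sign_off()` gives no verdict, so this rests on my own checks.

**Seated:** Each panel met the floor with 20–22 N on the wrist. Both tops are at about z = 0.118, which is what a fully home panel should read.

**Position and angle:** Both panels are within about 3 mm of their slot middles and within about 0.5° of the slot direction.

**Upright:** Blue leans about 0.02 rad. I could not measure yellow's lean because too little of its face was visible. The pictures and its top height show it upright, about level with blue.

**Bystanders:** The mug, bottle and mouse look unmoved when I compare side pictures from before and after. The networks missed the bottle and mouse in the last top view, where the arm covered the mouse. The side camera found all three near where they started; the mouse's y differed by 13 mm, but that compares two different cameras.

**Disagreements:** Single height readings of the panel tops scattered from 0.118 to 0.123 between cameras. The cameras also put both panel tops 1–4 mm further to −x than a home panel's expected spot, which I put down to the slight lean and calibration error.

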